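Set the spice mill's blank grind selector by clicks

TASK

Set the spice mill to its fourth grind and start it: turn the blank black selector on top clockwise (seen from above) until it meets its end stop, without forcing it, then turn it back four clicks and let it rest in that notch. Then press the round start button fully down and let go. Do not press it before the grind is set, and leave the tin, the jar and the bowl where they are.

Things in the scene. Friction and masses are not known exactly. Their poses are not given: they have to be found in the camera images.
- grip (a point): Grip point of the selector, on its upright turning axis: a blank black disc 48 mm wide with a straight bar on top, 44 mm long, 14 mm thick, 34 mm high, both ends alike. The point is 12 mm below the bar's top, 22 mm above the disc's top; x runs along the bar, z up. Clockwise (from above) leads to the stop, 50 to 180 degrees away at the start; the bar's direction does not tell where.
- cap (a joint): Twist (rad) of the selector's cap on its spindle through a spring coupling: 0 unloaded, 1.5 N m per rad, positive when the cap is turned anticlockwise from above. Going over a click takes up to about 0.12 N m, most of it within 6 degrees past the notch, then it snaps on; at the stop the torque keeps rising. Beyond 0.24 rad either way (0.36 N m) the selector is being forced.
- burr (a joint): Gap of the hidden burrs (m): 0 at the end stop, 0.000005 more for every click anticlockwise, 0.00002 at the fourth; far finer than its reading is good for. Clicks (notches) are 20 degrees apart; the stop is at a notch, which counts as click nought. Let go, the selector falls into the nearest notch.
- start (a joint): Travel of the start button (m): 0 up, 0.006 fully down, which takes 5 N; it springs back when let go.
- start_top (a point): Centre of the top face of the start button, a grey round button 28 mm across in a round black housing on the mill's deck; it is pressed straight down, 6 mm.
- mill: Spice mill, an aluminium box fixed to the table, 200 mm deep (x), 300 wide (y), deck 150 mm up. Origin under its centre, on the table; spout side faces its -x. On the deck: selector collar, 72 mm across and 8 high, at (0, 80) mm; button at (-62, -85); round hopper with lid, 94 across and 57 high, at (38, -85). Spout at (-117, -30), 40 mm out, 100 to 130 mm up.
- tin_mid (a point): Centre, half-way up, of the open steel tin that stands in front of the mill under the spout, 72 mm across and 60 mm high. Leave alone.
- jar_mid (a point): Centre, half-way up, of a closed glass jar with steel cap, 64 mm across and 100 mm high. Leave alone.
- bowl_mid (a point): Centre, half-way up, of an open steel bowl, 150 mm across and 60 mm high. Leave alone.
There are look-alikes about, which are no part of the job. What is shaped like the part that bears bowl_mid but purple is not meant. Leave any purple look-alike of the part that bears jar_mid alone.

How it is judged:
On the way, in this order (a step that is already met when the one before it is completed fails the run):
1. the selector is at its end stop (burr gap under 0.0015 mm, less than a third of a click) (value of joint burr below 1.5e-06 m), for 0.1 s.
2. the selector is let go, at rest in the fourth notch from the stop (burr gap 0.018 to 0.022 mm) (value of joint burr between 1.8e-05 and 2.2e-05 m and contact force between cap and the fingers below 0.2 N), for 0.2 s.
3. the start button is pressed fully (5 mm or more) (value of joint burr between 1.8e-05 and 2.2e-05 m and value of joint start above 0.005 m), for 0.05 s.
At the end, for the whole second after the job is handed in: The selector rests in the fourth notch from its stop (burr gap 0.018 to 0.022 mm), the start button has been pressed and is up again (under 1 mm), and tin, jar and bowl stand upright (within 0.2 rad) (value of joint burr between 1.8e-05 and 2.2e-05 m and value of joint start below 0.001 m and velocity of joint start below 0.01 m/s and angle between each of tin_mid, jar_mid, bowl_mid's own z axis and vertical below 0.2 rad); the robot touches nothing.
It fails at once if the selector is forced: its cap twisted more than 0.24 rad (0.36 N m) against its spindle (value of joint cap above 0.24 rad or value of joint cap below -0.24 rad).
It fails at once if the start button is pressed (beyond 2 mm) while the selector is not in the fourth notch (value of joint start above 0.002 m and not (value of joint burr between 1.8e-05 and 2.2e-05 m)).
It fails at once if the tin, jar or bowl is moved more than 20 mm (distance of any of tin_mid, jar_mid, bowl_mid from where it was at the start of the episode above 0.02 m).
It also fails if it takes over 72 s, if anything falls off the work surface, if the arm or the gripper's body presses on something with over 40 N, if the wrist force passes 120 N, or if a joint passes its speed limit or range.

ROBOT

A 6-joint arm with a two-finger parallel gripper is mounted at the origin on the work surface. World frame = base frame: x ahead of the robot, y to its left, z up, the work surface at z = 0. Lengths are in m, angles in rad, forces in N, time in s.
With the tool pointing down it reaches from about 0.425 to 0.95 m from the base axis. Payload 3.5 kg.
Tool frame: the origin (TCP) lies on the centre line of the jaws, within the pads' length; the fingertips stand 11 mm ahead of it and the grasp point (between the pads) lies 8 mm behind it; x points along the fingers, y is the direction in which the jaws open and shut, and the axes are right-handed (so a half turn about x gives the same grasp; the last joint's range is limited). The gripper opens to 85 mm and grips with 20 to 120 N. Pads are 22 mm wide; open, the fingers measure 114 mm over their backs; the gripper's body (76 mm by 85 mm) begins 54 mm behind the grasp point. The pads swing forward as they close: fully open they stand 13 mm farther back than shut.
Start: joints at [-1.491, 0.286, 1.577, -0, 1.279, -0.15], TCP at [0.154, -0.657, 0.242] pointing down, gripper open.
Joint ranges: [-2.77, 2.77], [-0.9, 2.22], [0.21, 2.48], [-1.53, 4.67], [0.24, 2.81], [-2.84, 2.84]. Speed limits (rad/s): [2.79, 2.79, 3.14, 3.14, 3.14, 3.14].

INTERFACE

Orientations are given as a unit quaternion [x, y, z, w].
In Python, from plant import ctrl gives the robot as it stands. The module is installed in compiled form; this text tells all that it offers.
- The arm moves only by the tool drive_tool, never from a script. Its argument "series" is a list of rows, each a list of 2 entries, a list of its own where there are three numbers: the shift along the tool's x, y, z in units of 50 mm (1.0 is 50 mm), then the turn, a rotation vector about the tool's x, y, z in degrees. A call has 1 to 5 rows; each row shifts and turns the pose as measured when the row begins, along the tool's axes as they then stand; what a row does not reach is not made up. A row lasts 1/10 s, in which the tool goes at most 50 mm and 8.59 degrees, less where a joint would pass 70% of its speed; a pose out of reach is approached as far as the arm can. A call is refused whole if a number of a shift passes 1 or a number of a turn 8.59, either way. A call with a gripper value outside its range is refused whole. "grip" is the gripper's target within -1 to 1 (fully open at 1, half-way at 0, shut at -1), set as the call begins (left out, the last holds). The fingers move at their own pace and stop on an object; "newtons" is the grip in N (left out, the last holds). Time passes only in rows, so rows that do not move let the fingers close. It gives the time, the measured TCP pose, the force and the opening at its end, in the units of the state.
- ctrl.get_state(): the state, without advancing time (a new reading comes with each control period).
- ctrl.read_camera(name): name is "side" or "top" or "wrist"; returns a dict with "img" (400x640x3 uint8, red, green, blue), "camera_matrix" (3x3 intrinsics, pixels), "k1" (the pictures are not rectified: a ray, as slopes to the right and down, at radius r is drawn at 1 + k1 r^2 times it, then the intrinsics apply), "R" (3x3) and "t" (3): a world point X has camera coordinates R X + t. Camera axes: x right, y down, z forward; pixel columns grow to the right and rows downward; lengths in m; the calibration is good to about 2 mm. A picture is of the moment at which its call begins. There is no depth.
- ctrl.sign_off(): hands the job in, once; it reports no verdict.
The state is a dict: "time": time; "qpos": joint angles; "dq": joint speeds; "joint_efforts": joint torques, N m; "eef_pos": TCP position; "tcp_rot": TCP orientation; "contact_force": force on the tool from outside, world axes, zero at the start; "wrist_torque": the same for the moment, N m; "opening": opening from 0.0 (shut) to 1.0 (fully open).
Only numpy, scipy, OpenCV 4.12 (cv2) and the standard library are available. Lean on these libraries where they do the work, as an engineer would, in place of code of your own. Each camera call takes 0.05 s, during which the arm holds its last target.

## Working session

There is one attempt and no reset: what is moved stays moved. The work goes in short steps, Python scripts to look and compute and a tool call to move; the robot and the scene stay as the last step left them, time stands still between calls to the robot, and variables do not carry over. Pictures are saved under pics/ and viewed, and the job is handed in when it is done.

Besides the shell and the picture viewer there is one more tool, called after "Emit:" as name(argument=value, ...), one argument or row to a line, values as JSON. drive_tool: Moves the arm, as the interface text tells. Its arguments: {"type":"object","properties":{"series":{"type":"array"},"grip":{"type":"number"},"newtons":{"type":"number"}},"required":["series"]}

```bash
mkdir -p pics; ls
python3 - <<'E'
from plant import ctrl
import cv2,numpy as np,pickle
s=ctrl.get_state();print(s)
for n in("side","top","wrist"):
    d=ctrl.read_camera(n);cv2.imwrite(f"pics/{n}0.png",d["img"][:,:,::-1]);pickle.dump(d,open(f"{n}0.pkl","wb"))
    print(n,d["camera_matrix"],d["k1"],d["R"],d["t"])
E
```

```text
pics
{'time': 0.0, 'qpos': array([-1.49099485e+00,  2.87154801e-01,  1.57817562e+00,  1.30865166e-05,
        1.27863865e+00, -1.50016349e-01]), 'dq': array([-8.78405901e-04, -5.87274222e-05, -1.20792553e-03,  2.27724490e-03,
        6.89138586e-05, -1.47744546e-05]), 'joint_efforts': array([-8.18011922e-04, -4.05986881e+01, -2.92623317e+01, -1.87219302e-04,
        5.87225964e-03, -6.59439777e-06]), 'eef_pos': array([ 0.15373456, -0.65660327,  0.24095516]), 'tcp_rot': array([ 0.70247715,  0.08191231, -0.70240932,  0.08023327]), 'contact_force': array([-0.13432288,  0.11703881,  0.06691648]), 'wrist_torque': array([ 0.02157434,  0.01356422, -0.02826381]), 'opening': 0.9949168352972653}
side [[368.64790791   0.         322.36018596]
 [  0.         368.64790791 198.6577302 ]
 [  0.           0.           1.        ]] -0.05242258221810635 [[-0.69745013 -0.71659255  0.00764441]
 [-0.49813879  0.47710816 -0.72403422]
 [ 0.51519032 -0.50878574 -0.68972169]] [0.27900479 0.31358565 0.7836338 ]
top [[425.77073613   0.         313.34465391]
 [  0.         425.77073613 200.08273721]
 [  0.           0.           1.        ]] -0.08806425076773733 [[ 0.00400057 -0.99998223  0.00442081]
 [-0.98059432 -0.00478946 -0.19598938]
 [ 0.19600707 -0.00355095 -0.98059605]] [-0.03604504  0.45262485  1.31931019]
wrist [[348.46996952   0.         326.08989931]
 [  0.         348.46996952 212.3014556 ]
 [  0.           0.           1.        ]] 0.01735695159946178 [[ 0.22660818 -0.97398265 -0.00255708]
 [-0.93880046 -0.21912042  0.26578175]
 [-0.25942712 -0.05782773 -0.96402984]] [-0.67466975 -0.03457229  0.37830498]
```

View pics/top0.png

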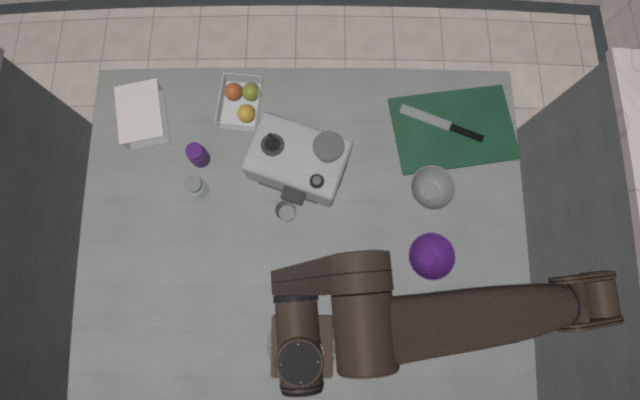

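View pics/side0.png

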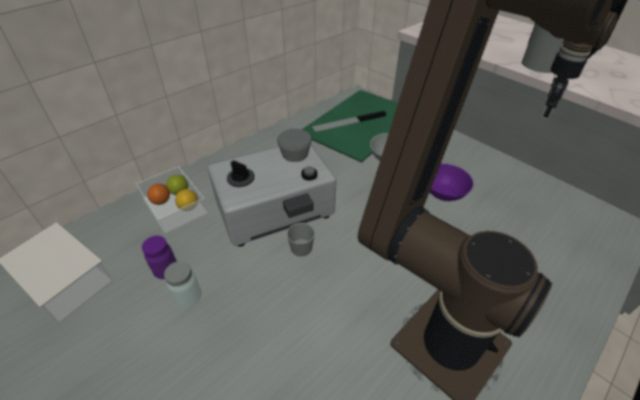

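View pics/wrist0.png

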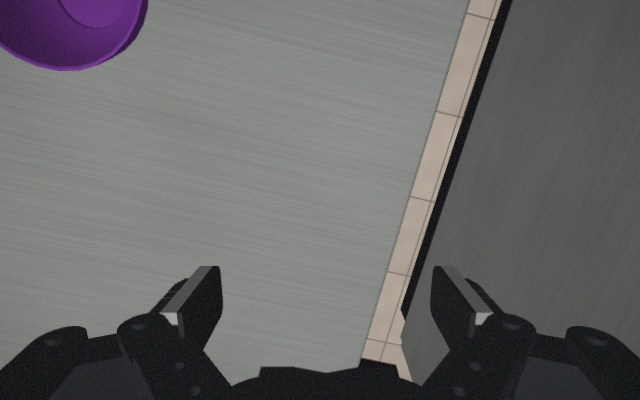

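The top view shows the mill at about (300,158). Could be taken for the selector: black knob at (272,143), button housing at (317,181), hopper lid at (328,147). The barred disc at (272,143) fits the description, and the button is the grey disc in the black ring at (317,181). The jar is at (195,187) with a purple copy at (198,154). The bowl is at (433,187) with a purple copy at (432,256), and the tin is at (286,211). Next I'll check with crops and measure.

```bash
cat > h.py <<'E'
import numpy as np,cv2,pickle
from scipy.spatial.transform import Rotation as Ro
def ray(d,uv):
    K=d["camera_matrix"];k=d["k1"]
    p=cv2.undistortPoints(np.array([[uv]],float),K,np.array([k,0,0,0,0]))[0,0]
    v=d["R"].T@np.array([p[0],p[1],1]);c=-d["R"].T@d["t"];return c,v
def plane(d,uv,z):
    c,v=ray(d,uv);return c+v*(z-c[2])/v[2]
def proj(d,X):
    c=d["R"]@np.array(X,float)+d["t"];p=c[:2]/c[2];p=p*(1+d["k1"]*(p@p));K=d["camera_matrix"]
    return K[:2,:2]@p+K[:2,2]
def tri(d1,u1,d2,u2):
    A=[];b=[]
    for d,u in((d1,u1),(d2,u2)):
        c,v=ray(d,u);v/=np.linalg.norm(v);P=np.eye(3)-np.outer(v,v);A.append(P);b.append(P@c)
    A=np.vstack(A);b=np.hstack(b);x=np.linalg.lstsq(A,b,rcond=None)[0];return x,np.linalg.norm(A@x-b)
E
python3 - <<'E'
from h import *
t=pickle.load(open("top0.pkl","rb"));s=pickle.load(open("side0.pkl","rb"))
a=cv2.resize(t["img"][105:225,235:365,::-1],None,fx=5,fy=5,interpolation=cv2.INTER_CUBIC);cv2.imwrite("pics/tc.png",np.clip(a*1.5,0,255).astype('u1'))
b=cv2.resize(s["img"][120:250,200:350,::-1],None,fx=5,fy=4.5,interpolation=cv2.INTER_CUBIC);b=cv2.resize(s["img"][120:240,200:350,::-1],None,fx=5,fy=5);cv2.imwrite("pics/sc.png",np.clip(b*1.5,0,255).astype('u1'))
E
```

```text
(no output)
```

View pics/tc.png

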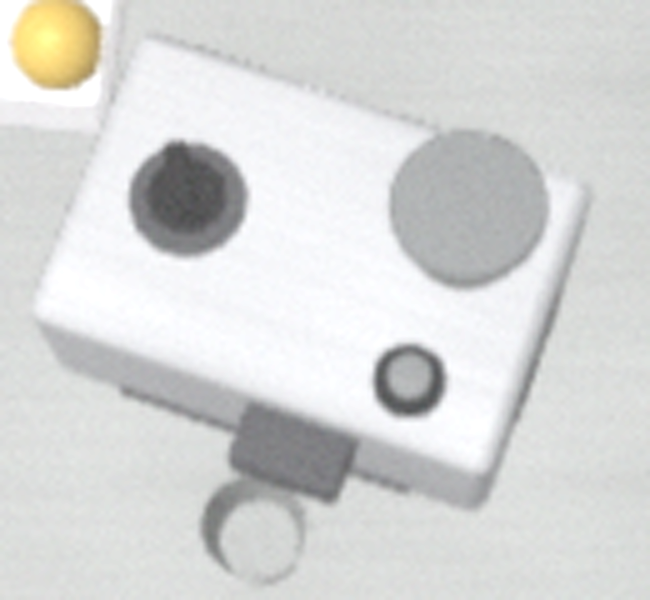

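View pics/sc.png

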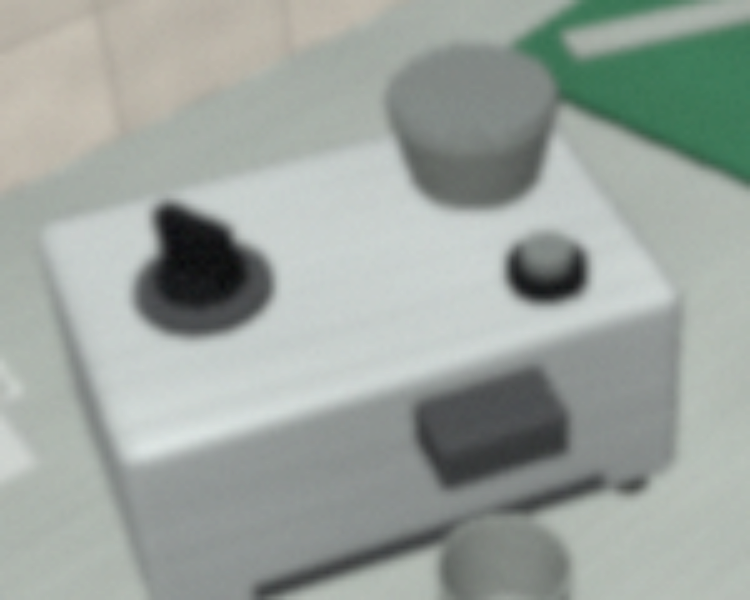

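Run:
```python
from h import *
t=pickle.load(open("top0.pkl","rb"));s=pickle.load(open("side0.pkl","rb"))
T=lambda x,y:((x+.5)/5-.5+235,(y+.5)/5-.5+105)
S=lambda x,y:((x+.5)/5-.5+200,(y+.5)/5-.5+120)
col=plane(t,T(188,198),.157);hop=plane(t,T(469,208),.207)
print("collar",col,"side",plane(s,S(204,285),.155));print("hop",hop,"dist(.165,.038 ->.1693)",np.linalg.norm((hop-col)[:2]))
# mill frame from collar(0,.08), hopper(.038,-.085)
d=(hop-col)[:2];th=np.arctan2(d[1],d[0])-np.arctan2(-.165,.038)
R=np.array([[np.cos(th),-np.sin(th)],[np.sin(th),np.cos(th)]])
o=col[:2]-R@[0,.08];print("th",np.degrees(th),"o",o)
b=o+R@[-.062,-.085];print("button",b)
print("btn tri",tri(t,T(408,376),s,S(547,258)))
for z in(.16,.17,.18):print(z,plane(t,T(408,374),z),plane(s,S(547,258),z))
# collar width px
print("collar w",np.linalg.norm(plane(t,T(130,198),.157)-plane(t,T(246,198),.157)))
for n,(u,v),z in(("deckA",T(147,35),.15),("B",T(590,185),.15),("C",T(482,475),.15),("D",T(37,315),.15)):
    print(n,plane(t,(u,v),z)[:2])
for c in((.1,.15),(.1,-.15),(-.1,-.15),(-.1,.15)):print(o+R@c)
print("jar",plane(t,(194,184),.1),"tin",plane(t,(286.5,211),.06),"bowl",plane(t,(433,187),.06))
```

```text
collar [0.60188954 0.09133493 0.157     ] side [0.60702665 0.09327265 0.155     ]
hop [ 0.57959234 -0.07637926  0.207     ] dist(.165,.038 ->.1693) 0.16918987607736644
th -20.542179160524906 o [0.57381779 0.0164218 ]
button [ 0.48593388 -0.04141779]
btn tri (array([ 0.49085769, -0.04087043,  0.16511531]), np.float64(0.0020391456816609703))
0.16 [ 0.49219151 -0.04181467  0.16      ] [ 0.49684054 -0.04435775  0.16      ]
0.17 [ 0.48968206 -0.04171142  0.17      ] [ 0.48775965 -0.03620817  0.17      ]
0.18 [ 0.48717261 -0.04160818  0.18      ] [ 0.47867876 -0.0280586   0.18      ]
collar w 0.07016887136650372
deckA [0.71026471 0.12017032]
B [ 0.61391721 -0.15243915]
C [ 0.43347522 -0.08580126]
D [0.53025282 0.18111858]
[0.72009373 0.12179424]
[ 0.61482468 -0.15913   ]
[ 0.42754185 -0.08895063]
[0.5328109 0.1919736]
jar [0.49101414 0.33798346 0.1       ] tin [0.41425101 0.05049332 0.06      ] bowl [ 0.49452129 -0.41844721  0.06      ]
```

```bash
cat >> h.py <<'E'
def go(s,X,yaw=None):
    "needed shift in tool axes (50mm units) ; yaw = wanted dir angle deg of tool y in world (mod 180)"
    R=Ro.from_quat(s["tcp_rot"]).as_matrix();d=R.T@(np.array(X)-s["eef_pos"])/.05
    y=np.degrees(np.arctan2(R[1,1],R[0,1]))
    print("t",round(s["time"],2),"pos",s["eef_pos"].round(4),"shift",d.round(3),"tooly yaw",y.round(2),"x",R[:,0].round(3),"j6",np.degrees(s["qpos"][5]).round(1),"F",s["contact_force"].round(2),"M",s["wrist_torque"].round(3),"op",round(s["opening"],3))
    if yaw is not None:
        e=(yaw-y+90)%180-90;print("turn about world z",round(e,2),"= tool x",round(-e,2))
    return d
E
python3 - <<'E'
from h import *
from plant import ctrl
s=ctrl.get_state();R=Ro.from_quat(s["tcp_rot"]).as_matrix();print(R.round(3))
w=pickle.load(open("wrist0.pkl","rb"));print("cam pos in tool",R.T@(-w["R"].T@w["t"]-s["eef_pos"]), "cam axes in tool",(R.T@w["R"].T).round(2))
go(s,[.56,.07,.36])
E
```

```text
[[-0.     0.228 -0.974]
 [ 0.002 -0.974 -0.228]
 [-1.    -0.002 -0.   ]]
cam pos in tool [-0.1309001   0.00094016 -0.06635079] cam axes in tool [[ 0.   -0.27  0.96]
 [ 1.   -0.   -0.  ]
 [ 0.    0.96  0.27]]
t 0.15 pos [ 0.1537 -0.6568  0.2412] shift [ -2.35  -12.307 -11.223] tooly yaw -76.84 x [-0.     0.002 -1.   ] j6 -8.6 F [ 0.19 -0.41  0.04] M [-0.006 -0.023  0.019] op 1.006
```

Emit:
drive_tool(
  series=[
    [[-0.7, -0.4, -0.4], [0, 0, 0]],
    [[-0.6, -0.55, -0.5], [0, 0, 0]],
    [[-0.6, -0.55, -0.5], [0, 0, 0]],
    [[-0.4, -0.6, -0.55], [0, 0, 0]],
    [[0, -0.7, -0.65], [0, 0, 0]],
  ],
)

```text
time: 0.65
eef_pos: [0.2479, -0.489, 0.3553]
tcp_rot: [0.703, 0.082, -0.703, 0.074]
contact_force: [-0.4, -1.2, 0.5]
opening: 1.001
```

Emit:
drive_tool(
  series=[
    [[0, -0.7, -0.65], [0, 0, 0]],
    [[0, -0.7, -0.65], [0, 0, 0]],
    [[0, -0.7, -0.65], [0, 0, 0]],
    [[0, -0.7, -0.65], [0, 0, 0]],
    [[0, -0.7, -0.65], [0, 0, 0]],
  ],
)

```text
time: 1.15
eef_pos: [0.3709, -0.2738, 0.3582]
tcp_rot: [0.704, 0.08, -0.702, 0.073]
contact_force: [0.5, -0.7, 0.6]
opening: 0.997
```

Emit:
drive_tool(
  series=[
    [[0, -0.7, -0.65], [0, 0, 0]],
    [[0, -0.7, -0.65], [0, 0, 0]],
    [[0, -0.7, -0.65], [0, 0, 0]],
    [[0, -0.7, -0.65], [0, 0, 0]],
    [[0, -0.7, -0.65], [0, 0, 0]],
  ],
)

```text
time: 1.65
eef_pos: [0.494, -0.0577, 0.36]
tcp_rot: [0.704, 0.08, -0.701, 0.074]
contact_force: [0.4, -0.5, 0.1]
opening: 1.003
```

Run:
```python
from h import *
from plant import ctrl
s=ctrl.get_state();print(s["qpos"].round(3));go(s,[.60,.09,.32])
```

```text
[-0.325 -0.184  1.855  0.01   1.471  1.028]
t 1.65 pos [ 0.494  -0.0577  0.36  ] shift [ 0.833 -2.422 -2.703] tooly yaw -77.57 x [ 0.003  0.009 -1.   ] j6 58.9 F [ 0.4  -0.55  0.13] M [-0.041 -0.058 -0.03 ] op 1.003
```

Emit:
drive_tool(
  series=[
    [[0.15, -0.6, -0.68], [0, 0, 0]],
    [[0.15, -0.6, -0.68], [0, 0, 0]],
    [[0.2, -0.6, -0.68], [0, 0, 0]],
    [[0.2, -0.4, -0.5], [0, 0, 0]],
    [[0, -0.1, -0.1], [0, 0, 0]],
  ],
)

```text
time: 2.15
eef_pos: [0.6015, 0.0952, 0.3243]
tcp_rot: [0.704, 0.082, -0.701, 0.076]
contact_force: [0.2, -0.3, -0.7]
opening: 0.998
```

Run:
```python
from h import *
from plant import ctrl
s=ctrl.get_state();go(s,[.60,.09,.32])
d=ctrl.read_camera("wrist");pickle.dump(d,open("w1.pkl","wb"));cv2.imwrite("pics/w1.png",d["img"][:,:,::-1])
```

```text
t 2.15 pos [0.6015 0.0952 0.3243] shift [0.084 0.096 0.054] tooly yaw -77.15 x [ 0.003  0.009 -1.   ] j6 76.3 F [ 0.18 -0.31 -0.7 ] M [0.013 0.022 0.029] op 0.998
```

View pics/w1.png

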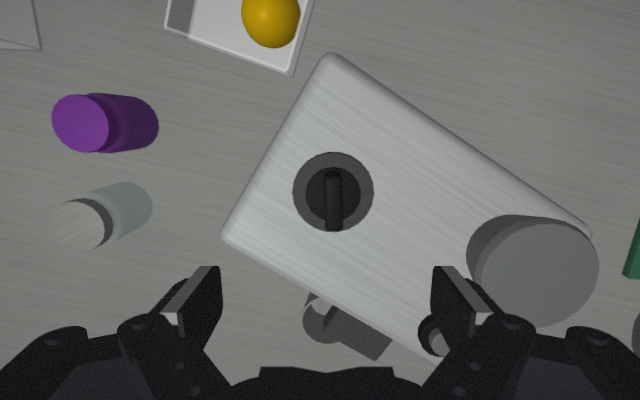

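The wrist view shows the selector collar at about (333,192), with the bar running from (333,171) to (335,230), which is nearly perpendicular to the jaws. I'll zoom and measure.

Run:
```python
from h import *
d=pickle.load(open("w1.pkl","rb"))
c=d["img"][145:245,280:390,::-1];a=cv2.resize(c,None,fx=6,fy=6,interpolation=cv2.INTER_CUBIC);cv2.imwrite("pics/wc.png",np.clip(a*3.,0,255).astype('u1'))
```

```text
(no output)
```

View pics/wc.png

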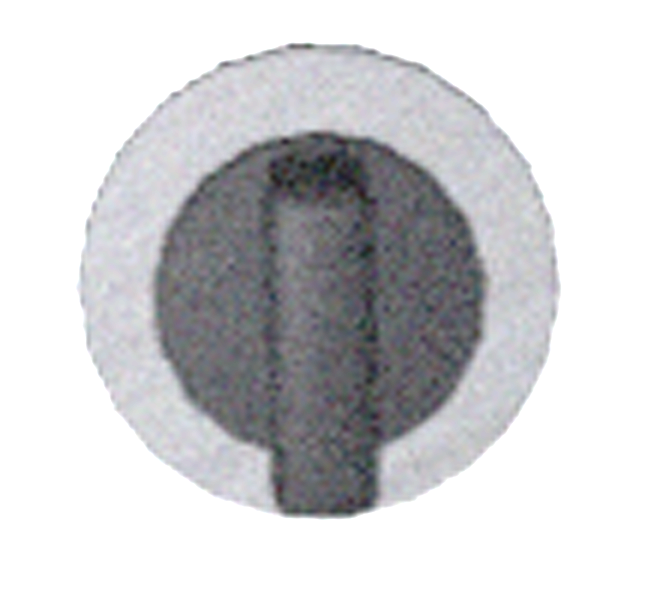

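Run:
```python
from h import *
d=pickle.load(open("w1.pkl","rb"))
T=lambda x,y:((x+.5)/6-.5+280,(y+.5)/6-.5+145)
print("collar",plane(d,T(320,281),.158), "w",np.linalg.norm(plane(d,T(81,281),.158)-plane(d,T(558,281),.158)))
for z in(.16,.165,.17,.175):
  print(z,"disc c",plane(d,T(320,293),z)[:2],"w",np.linalg.norm(plane(d,T(157,293),z)-plane(d,T(486,293),z)))
for z in(.19,.195,.2,.205,.21):
  a,b=plane(d,T(321,197),z),plane(d,T(327,515),z);m=(a+b)/2
  print(z,"bar len",np.linalg.norm(a-b),"mid",m[:2],"ang",np.degrees(np.arctan2(*(a-b)[1::-1])),"w",np.linalg.norm(plane(d,T(277,480),z)-plane(d,T(378,480),z)))
```

```text
collar [0.60660736 0.09079783 0.158     ] w 0.06919936399855768
0.16 disc c [0.6052864  0.09051315] w 0.047485789973622815
0.165 disc c [0.60631342 0.09080729] w 0.04668284569508112
0.17 disc c [0.60734044 0.09110144] w 0.04587990141653949
0.175 disc c [0.60836747 0.09139559] w 0.045076957137997815
0.19 bar len 0.04282832456290358 mid [0.60294545 0.08975778] ang 14.156805176336036 w 0.013419712998959138
0.195 bar len 0.04202236557760572 mid [0.60413248 0.09009936] ang 14.156805176335999 w 0.013167175959931474
0.2 bar len 0.041216406592307644 mid [0.60531952 0.09044093] ang 14.156805176336015 w 0.01291463892090382
0.205 bar len 0.04041044760700969 mid [0.60650655 0.0907825 ] ang 14.156805176336013 w 0.012662101881876178
0.21 bar len 0.039604488621711724 mid [0.60769359 0.09112407] ang 14.15680517633601 w 0.012409564842848499
```

Emit:
drive_tool(
  series=[
    [[0, 0, 0], [-8.5, 0, 0]],
    [[0, 0, 0], [-8.5, 0, 0]],
    [[0, 0, 0], [-8.5, 0, 0]],
    [[0, 0, 0], [-8.5, 0, 0]],
    [[0, 0, 0], [-8.5, 0, 0]],
  ],
)

```text
time: 2.7
eef_pos: [0.5993, 0.0903, 0.327]
tcp_rot: [0.627, 0.333, -0.623, 0.33]
contact_force: [0.5, -0.6, -0.0]
opening: 1.0
```

Emit:
drive_tool(
  series=[
    [[0, 0, 0], [-8.5, 0, 0]],
    [[0, 0, 0], [-8.5, 0, 0]],
    [[0, 0, 0], [-8.5, 0, 0]],
    [[0, 0, 0], [-8.5, 0, 0]],
    [[0, 0, 0], [-8.5, 0, 0]],
  ],
)

```text
time: 3.2
eef_pos: [0.5965, 0.0826, 0.331]
tcp_rot: [0.462, 0.536, -0.458, 0.538]
contact_force: [0.5, -0.1, 0.4]
opening: 0.999
```

Emit:
drive_tool(
  series=[
    [[0, 0, 0], [-8.5, 0, 0]],
    [[0, 0, 0], [-8.5, 0, 0]],
    [[0, 0, 0], [-8.5, 0, 0]],
    [[0, 0, 0], [-8.5, 0, 0]],
    [[0, 0, 0], [-8.5, 0, 0]],
  ],
)

```text
time: 3.7
eef_pos: [0.5936, 0.0748, 0.3352]
tcp_rot: [0.232, 0.665, -0.23, 0.671]
contact_force: [-0.5, -0.3, 0.3]
opening: 1.002
```

Emit:
drive_tool(
  series=[
    [[0, 0, 0], [-8.5, 0, 0]],
    [[0, 0, 0], [-8.5, 0, 0]],
    [[0, 0, 0], [-8.5, 0, 0]],
    [[0, 0, 0], [-8.5, 0, 0]],
    [[0, 0, 0], [-8.5, 0, 0]],
  ],
)

```text
time: 4.2
eef_pos: [0.5906, 0.0672, 0.3393]
tcp_rot: [-0.031, 0.702, 0.028, 0.711]
contact_force: [0.3, -0.4, -0.8]
opening: 1.004
```

Run:
```python
from h import *
from plant import ctrl
s=ctrl.get_state();go(s,[.6045,.091,.30],-75.84)
R=Ro.from_quat(s["tcp_rot"]).as_matrix();v=R.T@np.array([0,0,-1.]);c=np.cross([1,0,0],v);print("tilt fix rotvec tool deg",np.degrees(c))
d=ctrl.read_camera("wrist");pickle.dump(d,open("w2.pkl","wb"));cv2.imwrite("pics/w2.png",np.clip(d["img"][:,:,::-1]*2.,0,255).astype('u1'))
```

```text
t 4.2 pos [0.5906 0.0672 0.3393] shift [0.787 0.454 0.308] tooly yaw 94.81 x [ 0.012 -0.004 -1.   ] j6 -98.0 F [ 0.26 -0.41 -0.78] M [-0.045 -0.003 -0.006] op 1.004
turn about world z 9.35 = tool x -9.35
tilt fix rotvec tool deg [-0.          0.67852812  0.28433705]
```

View pics/w2.png

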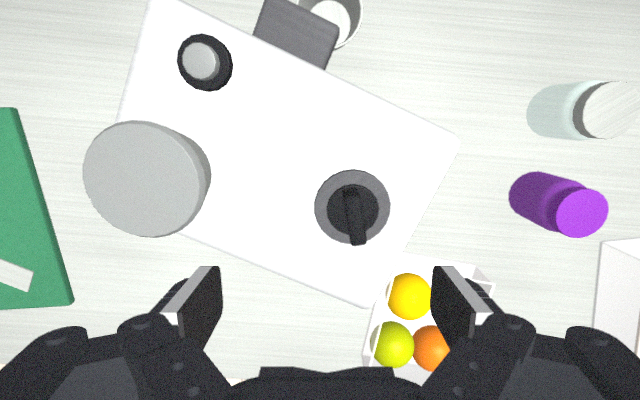

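This opposite view shows the selector at (352,207), the bar's near end at (358,243), and the button at (200,62). I'll measure again and average out the calibration bias.

Run:
```python
from h import *
d=pickle.load(open("w2.pkl","rb"));w=pickle.load(open("w1.pkl","rb"))
def ell(d,box,lo,hi):
    x0,y0,x1,y1=box;g=cv2.cvtColor(d["img"],cv2.COLOR_RGB2GRAY)[y0:y1,x0:x1];g=cv2.GaussianBlur(g,(3,3),0)
    m=((g>=lo)&(g<hi)).astype('u1');c=max(cv2.findContours(m,0,1)[0],key=cv2.contourArea)
    e=cv2.fitEllipse(cv2.convexHull(c));return (e[0][0]+x0,e[0][1]+y0),e[1]
g=cv2.cvtColor(d["img"],cv2.COLOR_RGB2GRAY);print(g[207,[300,318,322,326,335,352]],g[62,[175,182,186,200]])
for n,D,b,bb in(("w2",d,(305,160,400,250),None),("w1",w,(285,145,385,236),None)):
    e=ell(D,b,0,75);print(n,e,plane(D,e[0],.157))
e=ell(d,(170,25,240,97),0,75);print("btn housing",e)
for z in(.16,.165,.17,.175):print(z,plane(d,e[0],z))
print("btn cap",[plane(d,(201,61),z) for z in(.165,.17,.175)])
a=cv2.resize(d["img"][20:100,160:250,::-1],None,fx=6,fy=6,interpolation=cv2.INTER_CUBIC);cv2.imwrite("pics/b2.png",np.clip(a*2.,0,255).astype('u1'))
a=cv2.resize(d["img"][160:255,305:400,::-1],None,fx=6,fy=6,interpolation=cv2.INTER_CUBIC);cv2.imwrite("pics/s2.png",np.clip(a*3.,0,255).astype('u1'))
```

```text
[153  68  67  54  28  32] [141  59  98 101]
w2 ((351.7596626281738, 206.74148178100586), (73.80365753173828, 74.55291748046875)) [0.60353787 0.09018836 0.157     ]
w1 ((332.8509635925293, 191.28583145141602), (78.1133041381836, 78.431884765625)) [0.60650847 0.09082266 0.157     ]
btn housing ((204.46709442138672, 62.310359954833984), (52.225162506103516, 60.097049713134766))
0.16 [ 0.49093407 -0.04314331  0.16      ]
0.165 [ 0.4914394  -0.04146015  0.165     ]
0.17 [ 0.49194473 -0.03977699  0.17      ]
0.175 [ 0.49245006 -0.03809383  0.175     ]
btn cap [array([ 0.49070372, -0.04422165,  0.165     ]), array([ 0.49122112, -0.04249316,  0.17      ]), array([ 0.49173853, -0.04076467,  0.175     ])]
```

View pics/b2.png

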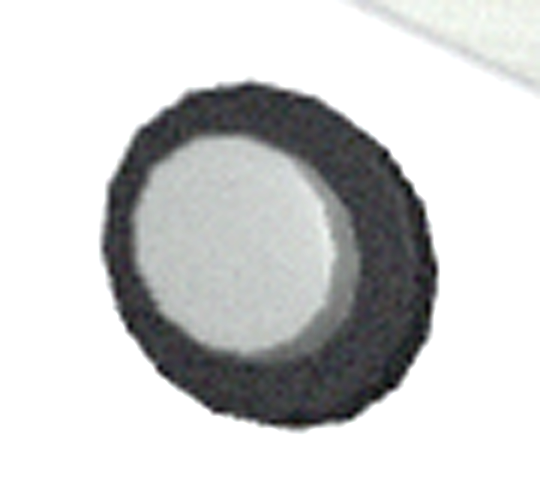

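View pics/s2.png

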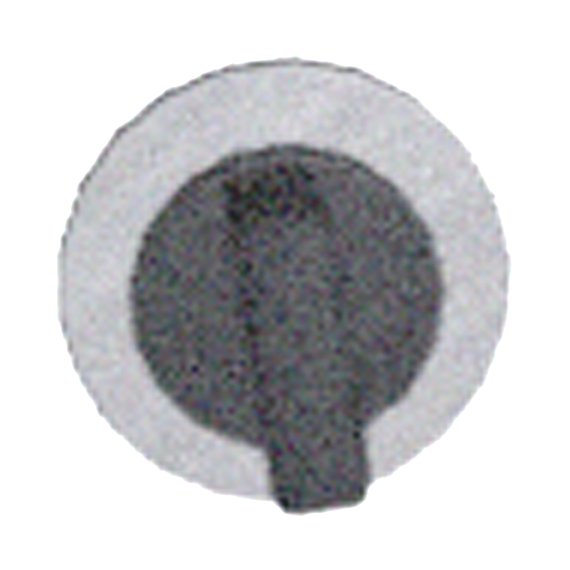

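Emit:
drive_tool(
  series=[
    [[0.3, 0.15, 0.1], [-4.7, 0.3, 0.1]],
    [[0.3, 0.15, 0.1], [-4.7, 0.4, 0.2]],
    [[0.2, 0.15, 0.1], [0, 0, 0]],
    [[0, 0, 0], [0, 0, 0]],
  ],
  grip=0.2,
  newtons=40,
)

```text
time: 4.65
eef_pos: [0.6012, 0.0877, 0.3018]
tcp_rot: [-0.086, 0.701, 0.084, 0.703]
contact_force: [-0.3, 0.3, -0.6]
opening: 0.599
```

```bash
cat > st.py <<'E'
import sys
from h import *
from plant import ctrl
s=ctrl.get_state();a=[float(x) for x in sys.argv[1:]]
go(s,a[:3],a[3] if len(a)>3 else None)
R=Ro.from_quat(s["tcp_rot"]).as_matrix();print("tilt fix",np.degrees(np.cross([1,0,0],R.T@np.array([0,0,-1.]))).round(2))
E
python3 st.py .6045 .0907 .22 -75.84
```

```text
t 4.65 pos [0.6012 0.0877 0.3018] shift [1.637 0.049 0.073] tooly yaw 103.83 x [ 0.004 -0.003 -1.   ] j6 -105.0 F [-0.31  0.33 -0.56] M [ 0.007 -0.032 -0.053] op 0.599
turn about world z 0.33 = tool x -0.33
tilt fix [-0.    0.16  0.21]
```

Emit:
drive_tool(
  series=[
    [[0.5, 0.02, 0.03], [-0.3, 0.1, 0.1]],
    [[0.5, 0.02, 0.03], [0, 0.1, 0.1]],
    [[0.5, 0, 0], [0, 0, 0]],
    [[0.2, 0, 0], [0, 0, 0]],
    [[0, 0, 0], [0, 0, 0]],
  ],
)

```text
time: 5.15
eef_pos: [0.6053, 0.088, 0.2199]
tcp_rot: [-0.084, 0.7, 0.081, 0.705]
contact_force: [1.1, 0.1, 0.8]
opening: 0.603
```

```bash
python3 st.py .6045 .0907 .184 -75.84
python3 - <<'E'
from h import *
from plant import ctrl
d=ctrl.read_camera("wrist");pickle.dump(d,open("w3.pkl","wb"))
cv2.imwrite("pics/w3.png",np.clip(d["img"][:,:,::-1]*2.5,0,255).astype('u1'))
E
```

```text
t 5.15 pos [0.6053 0.088  0.2199] shift [ 0.719  0.058 -0.008] tooly yaw 103.41 x [ 0.007 -0.002 -1.   ] j6 -104.5 F [1.06 0.13 0.78] M [-0.023  0.061  0.017] op 0.603
turn about world z 0.75 = tool x -0.75
tilt fix [-0.    0.37  0.23]
```

View pics/w3.png

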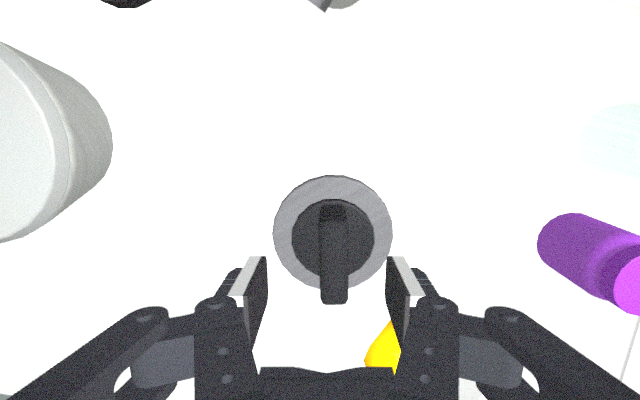

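The bar at (334,205)–(334,303) stands upright between the jaws. The jaw centre is at about 326, so the bar sits 3 mm to tool +y, which agrees with the measured shift. Descending.

Emit:
drive_tool(
  series=[
    [[0.2, 0.04, 0], [-0.4, 0.2, 0.1]],
    [[0.25, 0.02, 0], [-0.3, 0.1, 0.1]],
    [[0.2, 0, 0], [0, 0, 0]],
    [[0.06, 0, 0], [0, 0, 0]],
    [[0, 0, 0], [0, 0, 0]],
  ],
)

```text
time: 5.7
eef_pos: [0.6073, 0.091, 0.187]
tcp_rot: [-0.087, 0.699, 0.086, 0.705]
contact_force: [0.3, 0.4, 0.6]
opening: 0.598
```

```bash
python3 st.py .6045 .0907 .184 -75.84
```

```text
t 5.7 pos [0.6073 0.091  0.187 ] shift [ 0.06   0.009 -0.057] tooly yaw 104.11 x [ 0.009 -0.    -1.   ] j6 -105.0 F [0.32 0.41 0.57] M [0.011 0.024 0.024] op 0.598
turn about world z 0.05 = tool x -0.05
tilt fix [-0.    0.51  0.15]
```

Emit:
drive_tool(
  series=[
    [[0.06, 0, -0.05], [0, 0.5, 0.15]],
    [[0, 0, 0], [0, 0, 0]],
  ],
)

```text
time: 5.9
eef_pos: [0.6048, 0.0904, 0.1839]
tcp_rot: [-0.087, 0.702, 0.087, 0.702]
contact_force: [0.5, -0.8, -0.3]
opening: 0.599
```

```bash
python3 st.py .6045 .0907 .184 -75.84
```

```text
t 5.9 pos [0.6048 0.0904 0.1839] shift [-0.002  0.008 -0.005] tooly yaw 104.11 x [-0.  0. -1.] j6 -105.1 F [ 0.52 -0.8  -0.35] M [-0.044 -0.016  0.002] op 0.599
turn about world z 0.05 = tool x -0.05
tilt fix [ 0.   -0.03 -0.01]
```

Emit:
drive_tool(
  series=[
    [[0, 0, 0], [0, 0, 0]],
    [[0, 0, 0], [0, 0, 0]],
    [[0, 0, 0], [0, 0, 0]],
    [[0, 0, 0], [0, 0, 0]],
    [[0, 0, 0], [0, 0, 0]],
  ],
  grip=-1,
  newtons=40,
)

```text
time: 6.4
eef_pos: [0.605, 0.0913, 0.1849]
tcp_rot: [-0.086, 0.701, 0.087, 0.702]
contact_force: [0.1, 0.9, -1.3]
opening: 0.151
```

```bash
python3 st.py .6045 .0907 .184 -75.84;python3 st.py .6045 .0907 .184 -75.84
```

```text
t 6.4 pos [0.605  0.0913 0.1849] shift [ 0.017 -0.008 -0.013] tooly yaw 104.12 x [ 0.001  0.002 -1.   ] j6 -105.1 F [ 0.05  0.86 -1.29] M [ 0.037 -0.055 -0.028] op 0.151
turn about world z 0.04 = tool x -0.04
tilt fix [ 0.    0.06 -0.08]
t 6.4 pos [0.605  0.0913 0.1849] shift [ 0.017 -0.008 -0.013] tooly yaw 104.12 x [ 0.001  0.002 -1.   ] j6 -105.1 F [ 0.05  0.86 -1.29] M [ 0.037 -0.055 -0.028] op 0.151
turn about world z 0.04 = tool x -0.04
tilt fix [ 0.    0.06 -0.08]
```

```bash
cat > tq.py <<'E'
from h import *
from plant import ctrl
s=ctrl.get_state();R=Ro.from_quat(s["tcp_rot"]).as_matrix();y=np.degrees(np.arctan2(R[1,1],R[0,1]))
d=R.T@(np.array([.605,.0909,.1845])-s["eef_pos"])/.05
print("t%.2f yaw %.2f turned %.2f Mz %.3f j6eff %.3f F %s M %s shift %s tilt %s dq6 %.3f op %.3f"%(s["time"],y,((104.12-y+60)%360)-60,s["wrist_torque"][2],s["joint_efforts"][5],s["contact_force"].round(1),s["wrist_torque"].round(3),d.round(3),np.degrees(np.cross([1,0,0],R.T@np.array([0,0,-1.]))).round(2),s["dq"][5],s["opening"]))
E
python3 tq.py
```

```text
t6.40 yaw 104.12 turned -0.00 Mz -0.028 j6eff 0.005 F [ 0.1  0.9 -1.3] M [ 0.037 -0.055 -0.028] shift [ 0.007 -0.007 -0.003] tilt [ 0.    0.06 -0.08] dq6 0.001 op 0.151
```

Emit:
drive_tool(
  series=[
    [[0, 0, 0], [3, 0, 0]],
    [[0, 0, 0], [0, 0, 0]],
  ],
)

```text
time: 6.6
eef_pos: [0.605, 0.0913, 0.1849]
tcp_rot: [-0.068, 0.703, 0.069, 0.704]
contact_force: [-0.1, 1.1, 0.3]
opening: 0.158
```

```bash
python3 tq.py
```

```text
t6.60 yaw 101.09 turned 3.03 Mz 0.040 j6eff 0.206 F [-0.1  1.1  0.3] M [0.064 0.029 0.04 ] shift [ 0.008 -0.008 -0.002] tilt [ 0.    0.06 -0.07] dq6 -0.026 op 0.158
```

Emit:
drive_tool(
  series=[
    [[0, 0, 0], [3, 0, 0]],
    [[0, 0, 0], [0, 0, 0]],
  ],
)

```text
time: 6.8
eef_pos: [0.605, 0.0914, 0.1849]
tcp_rot: [-0.05, 0.705, 0.051, 0.706]
contact_force: [-0.7, 1.0, -0.9]
opening: 0.156
```

```bash
python3 tq.py
```

```text
t6.80 yaw 98.17 turned 5.95 Mz 0.113 j6eff 0.231 F [-0.7  1.  -0.9] M [-0.001  0.02   0.113] shift [ 0.008 -0.009 -0.001] tilt [ 0.    0.06 -0.07] dq6 -0.033 op 0.156
```

Emit:
drive_tool(
  series=[
    [[0, 0, 0], [3, 0, 0]],
    [[0, 0, 0], [0, 0, 0]],
  ],
)

```text
time: 7.0
eef_pos: [0.605, 0.0913, 0.1849]
tcp_rot: [-0.032, 0.706, 0.033, 0.707]
contact_force: [-0.3, 0.9, 0.3]
opening: 0.156
```

```bash
python3 tq.py
```

```text
t7.00 yaw 95.30 turned 8.82 Mz 0.068 j6eff 0.189 F [-0.3  0.9  0.3] M [0.103 0.088 0.068] shift [ 0.008 -0.009 -0.001] tilt [ 0.    0.05 -0.07] dq6 -0.039 op 0.156
```

Emit:
drive_tool(
  series=[
    [[0, 0, 0], [3, 0, 0]],
    [[0, 0, 0], [0, 0, 0]],
  ],
)

```text
time: 7.2
eef_pos: [0.605, 0.0914, 0.1849]
tcp_rot: [-0.015, 0.707, 0.016, 0.707]
contact_force: [-0.5, 1.0, -0.1]
opening: 0.151
```

```bash
python3 tq.py
```

```text
t7.20 yaw 92.47 turned 11.65 Mz -0.023 j6eff 0.130 F [-0.5  1.  -0.1] M [ 0.041  0.032 -0.023] shift [ 0.007 -0.01  -0.   ] tilt [ 0.    0.04 -0.08] dq6 -0.042 op 0.151
```

Emit:
drive_tool(
  series=[
    [[0, 0, 0], [3, 0, 0]],
    [[0, 0, 0], [0, 0, 0]],
  ],
)

```text
time: 7.4
eef_pos: [0.605, 0.0914, 0.1849]
tcp_rot: [0.003, 0.707, -0.002, 0.707]
contact_force: [-0.8, 0.8, -0.8]
opening: 0.155
```

```bash
python3 tq.py
```

```text
t7.40 yaw 89.64 turned 14.48 Mz -0.052 j6eff 0.083 F [-0.8  0.8 -0.8] M [ 0.01   0.024 -0.052] shift [ 0.008 -0.011  0.   ] tilt [ 0.    0.03 -0.09] dq6 -0.042 op 0.155
```

Emit:
drive_tool(
  series=[
    [[0, 0, 0], [3, 0, 0]],
    [[0, 0, 0], [0, 0, 0]],
  ],
)

```text
time: 7.6
eef_pos: [0.605, 0.0915, 0.1849]
tcp_rot: [0.02, 0.707, -0.019, 0.707]
contact_force: [-0.7, -0.1, -0.1]
opening: 0.155
```

```bash
python3 tq.py
```

```text
t7.60 yaw 86.85 turned 17.27 Mz -0.044 j6eff 0.096 F [-0.7 -0.1 -0.1] M [ 0.062  0.026 -0.044] shift [ 0.008 -0.012  0.001] tilt [ 0.    0.03 -0.1 ] dq6 -0.044 op 0.155
```

Emit:
drive_tool(
  series=[
    [[0, 0, 0], [3, 0, 0]],
    [[0, 0, 0], [0, 0, 0]],
  ],
)

```text
time: 7.8
eef_pos: [0.605, 0.0915, 0.1849]
tcp_rot: [0.037, 0.706, -0.036, 0.706]
contact_force: [-0.3, 1.0, -0.2]
opening: 0.152
```

```bash
python3 tq.py
```

```text
t7.80 yaw 84.10 turned 20.02 Mz 0.041 j6eff 0.155 F [-0.3  1.  -0.2] M [0.077 0.059 0.041] shift [ 0.008 -0.012  0.001] tilt [ 0.    0.02 -0.1 ] dq6 -0.045 op 0.152
```

Emit:
drive_tool(
  series=[
    [[0, 0, 0], [4, 0, 0]],
    [[0, 0, 0], [4, 0, 0]],
    [[0, 0, 0], [4, 0, 0]],
    [[0, 0, 0], [4, 0, 0]],
    [[0, 0, 0], [0, 0, 0]],
  ],
)

```text
time: 8.3
eef_pos: [0.605, 0.0917, 0.1849]
tcp_rot: [0.133, 0.695, -0.131, 0.695]
contact_force: [0.7, 1.0, -0.7]
opening: 0.156
```

```bash
python3 tq.py
```

```text
t8.30 yaw 68.46 turned 35.66 Mz -0.080 j6eff 0.120 F [ 0.7  1.  -0.7] M [-0.002  0.08  -0.08 ] shift [ 0.008 -0.016  0.006] tilt [ 0.   -0.01 -0.12] dq6 -0.045 op 0.156
```

Emit:
drive_tool(
  series=[
    [[0, 0, 0], [4, 0, 0]],
    [[0, 0, 0], [4, 0, 0]],
    [[0, 0, 0], [0, 0, 0]],
  ],
)

```text
time: 8.6
eef_pos: [0.605, 0.0918, 0.1849]
tcp_rot: [0.179, 0.684, -0.177, 0.684]
contact_force: [0.3, 1.1, -0.2]
opening: 0.155
```

```bash
python3 tq.py
```

```text
t8.60 yaw 60.84 turned 43.28 Mz 0.073 j6eff 0.274 F [ 0.3  1.1 -0.2] M [0.052 0.054 0.073] shift [ 0.008 -0.016  0.009] tilt [ 0.   -0.03 -0.12] dq6 -0.050 op 0.155
```

Emit:
drive_tool(
  series=[
    [[0, 0, 0], [4, 0, 0]],
    [[0, 0, 0], [4, 0, 0]],
    [[0, 0, 0], [0, 0, 0]],
  ],
)

```text
time: 8.9
eef_pos: [0.605, 0.0919, 0.1849]
tcp_rot: [0.223, 0.671, -0.222, 0.671]
contact_force: [-0.5, 1.4, 0.8]
opening: 0.154
```

```bash
python3 tq.py
```

```text
t8.90 yaw 53.30 turned 50.82 Mz -0.003 j6eff 0.199 F [-0.5  1.4  0.8] M [ 0.086  0.082 -0.003] shift [ 0.007 -0.016  0.012] tilt [ 0.   -0.04 -0.11] dq6 -0.051 op 0.154
```

Emit:
drive_tool(
  series=[
    [[0, 0, 0], [4, 0, 0]],
    [[0, 0, 0], [4, 0, 0]],
    [[0, 0, 0], [3, 0, 0]],
    [[0, 0, 0], [0, 0, 0]],
  ],
)

```text
time: 9.3
eef_pos: [0.6051, 0.092, 0.1849]
tcp_rot: [0.284, 0.648, -0.282, 0.648]
contact_force: [0.8, 0.1, -0.6]
opening: 0.158
```

```bash
python3 tq.py
```

```text
t9.30 yaw 42.83 turned 61.29 Mz -0.020 j6eff 0.191 F [ 0.8  0.1 -0.6] M [ 0.059  0.108 -0.02 ] shift [ 0.008 -0.017  0.015] tilt [ 0.   -0.07 -0.12] dq6 -0.045 op 0.158
```

Emit:
drive_tool(
  series=[
    [[0, 0, 0], [3, 0, 0]],
    [[0, 0, 0], [3, 0, 0]],
    [[0, 0, 0], [0, 0, 0]],
  ],
)

```text
time: 9.6
eef_pos: [0.6051, 0.0921, 0.1849]
tcp_rot: [0.314, 0.634, -0.313, 0.634]
contact_force: [-0.2, 1.0, -0.5]
opening: 0.158
```

```bash
python3 tq.py
```

```text
t9.60 yaw 37.38 turned 66.74 Mz 0.120 j6eff 0.308 F [-0.2  1.  -0.5] M [0.105 0.081 0.12 ] shift [ 0.008 -0.016  0.017] tilt [ 0.   -0.08 -0.12] dq6 -0.048 op 0.158
```

Emit:
drive_tool(
  series=[
    [[0, 0, 0], [2, 0, 0]],
    [[0, 0, 0], [0, 0, 0]],
  ],
)

```text
time: 9.8
eef_pos: [0.6051, 0.0921, 0.1849]
tcp_rot: [0.323, 0.63, -0.321, 0.629]
contact_force: [-0.2, 1.5, -0.4]
opening: 0.158
```

```bash
python3 tq.py
```

```text
t9.80 yaw 35.80 turned 68.32 Mz 0.182 j6eff 0.300 F [-0.2  1.5 -0.4] M [0.072 0.088 0.182] shift [ 0.008 -0.016  0.017] tilt [ 0.   -0.07 -0.11] dq6 -0.046 op 0.158
```

```bash
cat > av.py <<'E'
from h import *
from plant import ctrl
M=[];J=[]
for i in range(6):
    ctrl.read_camera("wrist");s=ctrl.get_state();M.append(s["wrist_torque"][2]);J.append(s["joint_efforts"][5])
print(np.round(M,3),np.round(J,3),"mean",np.mean(M).round(3),np.mean(J).round(3))
E
python3 av.py; python3 tq.py
```

```text
[0.135 0.172 0.193 0.179 0.231 0.215] [0.203 0.176 0.18  0.184 0.187 0.189] mean 0.188 0.187
t10.10 yaw 35.65 turned 68.47 Mz 0.215 j6eff 0.189 F [ 0.7  1.1 -1. ] M [0.162 0.053 0.215] shift [ 0.007 -0.016  0.018] tilt [ 0.   -0.08 -0.11] dq6 0.006 op 0.159
```

Emit:
drive_tool(
  series=[
    [[0, 0, 0], [2, 0, 0]],
    [[0, 0, 0], [0, 0, 0]],
  ],
)

```text
time: 10.3
eef_pos: [0.6052, 0.0921, 0.1849]
tcp_rot: [0.334, 0.624, -0.333, 0.623]
contact_force: [-0.7, 1.4, -0.4]
opening: 0.157
```

```bash
python3 av.py; python3 tq.py
```

```text
[0.251 0.314 0.231 0.264 0.241 0.283] [0.269 0.247 0.242 0.241 0.242 0.243] mean 0.264 0.247
t10.60 yaw 33.68 turned 70.44 Mz 0.283 j6eff 0.243 F [ 0.3  0.7 -0.8] M [0.112 0.056 0.283] shift [ 0.008 -0.016  0.018] tilt [ 0.   -0.08 -0.11] dq6 0.003 op 0.155
```

Torque keeps climbing at the coupling's rate: 0.188 to 0.25 N m over 2°, well past the 0.12 N m of a click. So this is the stop, with the unloaded cap at about yaw 43.2°. Next I turn back 80°, to yaw about 123.2°.

Emit:
drive_tool(
  series=[
    [[0, 0, 0], [-4, 0, 0]],
    [[0, 0, 0], [-4, 0, 0]],
    [[0, 0, 0], [-4, 0, 0]],
    [[0, 0, 0], [-4, 0, 0]],
    [[0, 0, 0], [-3, 0, 0]],
  ],
)

```text
time: 11.1
eef_pos: [0.605, 0.0919, 0.1849]
tcp_rot: [0.224, 0.671, -0.222, 0.671]
contact_force: [0.0, 1.7, 0.4]
opening: 0.153
```

```bash
python3 tq.py
```

```text
t11.10 yaw 53.21 turned 50.91 Mz -0.123 j6eff 0.166 F [0.  1.7 0.4] M [ 0.047  0.054 -0.123] shift [ 0.008 -0.016  0.011] tilt [ 0.   -0.08 -0.14] dq6 -0.529 op 0.153
```

Emit:
drive_tool(
  series=[
    [[0, 0, 0], [-4, 0, 0]],
    [[0, 0, 0], [-4, 0, 0]],
    [[0, 0, 0], [-4, 0, 0]],
    [[0, 0, 0], [-4, 0, 0]],
    [[0, 0, 0], [-4, 0, 0]],
  ],
)

```text
time: 11.6
eef_pos: [0.605, 0.0916, 0.1849]
tcp_rot: [0.101, 0.7, -0.099, 0.7]
contact_force: [1.1, 0.8, 0.7]
opening: 0.158
```

```bash
python3 tq.py
```

```text
t11.60 yaw 73.75 turned 30.37 Mz -0.066 j6eff 0.301 F [1.1 0.8 0.7] M [ 0.048  0.105 -0.066] shift [ 0.008 -0.014  0.004] tilt [ 0.   -0.05 -0.19] dq6 -0.713 op 0.158
```

Emit:
drive_tool(
  series=[
    [[0, 0, 0], [-4, 0, 0]],
    [[0, 0, 0], [-4, 0, 0]],
    [[0, 0, 0], [-4, 0, 0]],
    [[0, 0, 0], [-4, 0, 0]],
    [[0, 0, 0], [-4, 0, 0]],
  ],
)

```text
time: 12.1
eef_pos: [0.605, 0.0914, 0.1849]
tcp_rot: [-0.025, 0.706, 0.028, 0.707]
contact_force: [0.3, 1.6, -0.6]
opening: 0.153
```

```bash
python3 tq.py
```

```text
t12.10 yaw 94.33 turned 9.79 Mz -0.042 j6eff 0.311 F [ 0.3  1.6 -0.6] M [ 0.008  0.056 -0.042] shift [ 0.008 -0.009 -0.001] tilt [ 0.    0.04 -0.22] dq6 -0.712 op 0.153
```

Moving at −0.71 rad/s, with 28.9° left to go.

Emit:
drive_tool(
  series=[
    [[0, 0, 0], [-4, 0, 0]],
    [[0, 0, 0], [-4, 0, 0]],
    [[0, 0, 0], [-4, 0, 0]],
    [[0, 0, 0], [-4, 0, 0]],
    [[0, 0, 0], [-4, 0, 0]],
  ],
)

```text
time: 12.6
eef_pos: [0.6051, 0.0911, 0.1849]
tcp_rot: [-0.151, 0.69, 0.154, 0.691]
contact_force: [0.4, 1.1, -0.9]
opening: 0.152
```

Emit:
drive_tool(
  series=[
    [[0, 0, 0], [-4, 0, 0]],
    [[0, 0, 0], [-3, 0, 0]],
    [[0, 0, 0], [0, 0, 0]],
  ],
)

```text
time: 12.9
eef_pos: [0.6052, 0.091, 0.1849]
tcp_rot: [-0.194, 0.679, 0.197, 0.681]
contact_force: [-0.7, 1.9, -0.9]
opening: 0.159
```

```bash
python3 av.py; python3 tq.py
```

```text
[0.099 0.032 0.056 0.091 0.049 0.055] [0.    0.034 0.048 0.051 0.05  0.05 ] mean 0.064 0.039
t13.20 yaw 122.09 turned -17.97 Mz 0.055 j6eff 0.050 F [-0.4  1.2 -0.8] M [ 0.054 -0.004  0.055] shift [ 0.008 -0.    -0.004] tilt [ 0.    0.21 -0.18] dq6 -0.002 op 0.157
```

Emit:
drive_tool(
  series=[
    [[0, 0, 0], [-1.8, 0, 0]],
    [[0, 0, 0], [0, 0, 0]],
  ],
)

```text
time: 13.4
eef_pos: [0.6052, 0.091, 0.1849]
tcp_rot: [-0.205, 0.675, 0.207, 0.677]
contact_force: [-0.2, 1.4, -0.5]
opening: 0.158
```

```bash
python3 av.py; python3 tq.py
```

```text
[0.003 0.031 0.076 0.002 0.035 0.016] [-0.015  0.006  0.011  0.012  0.011  0.011] mean 0.027 0.006
t13.70 yaw 123.88 turned -19.76 Mz 0.016 j6eff 0.011 F [ 0.3  1.1 -0.1] M [0.091 0.    0.016] shift [ 0.008 -0.    -0.004] tilt [ 0.    0.22 -0.17] dq6 0.000 op 0.158
```

Torque is about zero at yaw 123.9°, which is 80.7° from the stop's unloaded 43.2°, so this is the fourth notch. Opening gently.

Emit:
drive_tool(
  series=[
    [[0, 0, 0], [0, 0, 0]],
    [[0, 0, 0], [0, 0, 0]],
    [[0, 0, 0], [0, 0, 0]],
    [[0, 0, 0], [0, 0, 0]],
    [[0, 0, 0], [0, 0, 0]],
  ],
  grip=0.2,
)

```text
time: 14.2
eef_pos: [0.6056, 0.09, 0.1854]
tcp_rot: [-0.205, 0.675, 0.206, 0.678]
contact_force: [-0.1, -0.4, -0.1]
opening: 0.604
```

```bash
python3 tq.py
```

```text
t14.20 yaw 123.82 turned -19.70 Mz 0.052 j6eff -0.000 F [-0.1 -0.4 -0.1] M [-0.014 -0.     0.052] shift [0.017 0.023 0.   ] tilt [ 0.    0.22 -0.07] dq6 -0.001 op 0.604
```

Lifting straight up to z≈0.30, then checking the bar angle in a picture.

Emit:
drive_tool(
  series=[
    [[-0.4, 0, 0], [0, 0.2, 0]],
    [[-0.6, 0, 0], [0, 0, 0]],
    [[-0.6, 0, 0], [0, 0, 0]],
    [[-0.6, 0, 0], [0, 0, 0]],
    [[-0.2, 0, 0], [0, 0, 0]],
  ],
)

```text
time: 14.7
eef_pos: [0.604, 0.0895, 0.3055]
tcp_rot: [-0.204, 0.679, 0.207, 0.674]
contact_force: [1.1, 0.2, 0.6]
opening: 0.599
```

```bash
python3 st.py .49 -.042 .30;  python3 - <<'E'
from h import *
from plant import ctrl
d=ctrl.read_camera("wrist");pickle.dump(d,open("w4.pkl","wb"))
cv2.imwrite("pics/w4.png",np.clip(d["img"][:,:,::-1]*2.5,0,255).astype('u1'))
E
```

```text
t 14.7 pos [0.604  0.0895 0.3055] shift [ 0.127 -0.918 -3.357] tooly yaw 123.79 x [-0.009  0.001 -1.   ] j6 -124.9 F [1.08 0.21 0.58] M [-0.035 -0.032 -0.015] op 0.599
tilt fix [ 0.   -0.38 -0.32]
```

View pics/w4.png

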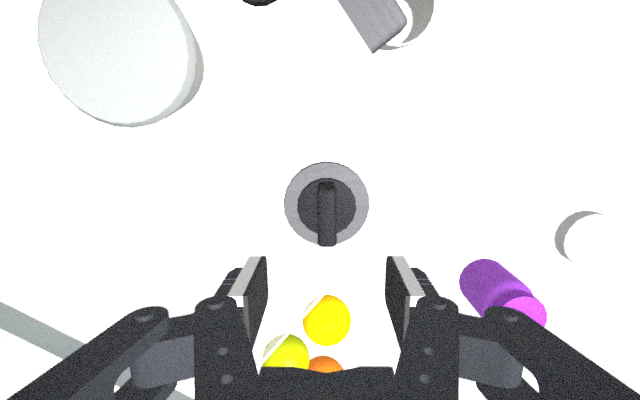

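The picture shows the bar upright at (327,185)–(327,245), still aligned with the tool at yaw 123.8°. The net turn is +20° from the start, as 60° clockwise and 80° back should give. Moving to the button with the jaws shut.

Emit:
drive_tool(
  series=[
    [[0, -0.2, -0.7], [0, -0.3, -0.3]],
    [[0, -0.2, -0.7], [0, 0, 0]],
    [[0, -0.2, -0.7], [0, 0, 0]],
    [[0, -0.2, -0.7], [0, 0, 0]],
    [[0, -0.1, -0.4], [0, 0, 0]],
  ],
  grip=-1,
)

```text
time: 15.25
eef_pos: [0.492, -0.0386, 0.2979]
tcp_rot: [-0.206, 0.679, 0.209, 0.673]
contact_force: [-0.4, 0.9, -0.1]
opening: 0.0
```

Emit:
drive_tool(
  series=[
    [[0, 0, 0], [8, 0, 0]],
    [[0, 0, 0], [8, 0, 0]],
    [[0, 0, 0], [8, 0, 0]],
    [[0, 0, 0], [8, 0, 0]],
    [[0, 0, 0], [8, 0, 0]],
  ],
)

```text
time: 15.75
eef_pos: [0.4863, -0.0406, 0.2879]
tcp_rot: [0.049, 0.714, -0.047, 0.697]
contact_force: [0.5, -0.2, 0.5]
opening: -0.004
```

Emit:
drive_tool(
  series=[
    [[0, 0, 0], [8, 0, 0]],
    [[0, 0, 0], [7, 0, 0]],
    [[0, 0, 0], [0, 0, 0]],
  ],
)

```text
time: 16.05
eef_pos: [0.484, -0.0402, 0.2818]
tcp_rot: [0.144, 0.704, -0.144, 0.681]
contact_force: [-0.4, -0.1, 0.1]
opening: 0.003
```

```bash
python3 st.py .49 -.042 .25 69;  python3 - <<'E'
from h import *
from plant import ctrl
d=ctrl.read_camera("wrist");pickle.dump(d,open("w5.pkl","wb"))
cv2.imwrite("pics/w5.png",np.clip(d["img"][:,:,::-1]*2.,0,255).astype('u1'))
E
```

```text
t 16.05 pos [ 0.484  -0.0402  0.2818] shift [0.632 0.018 0.144] tooly yaw 66.53 x [-0.032  0.007 -0.999] j6 -83.1 F [-0.36 -0.11  0.12] M [ 0.026 -0.024  0.002] op 0.003
turn about world z 2.47 = tool x -2.47
tilt fix [ 0.   -1.82  0.36]
```

View pics/w5.png

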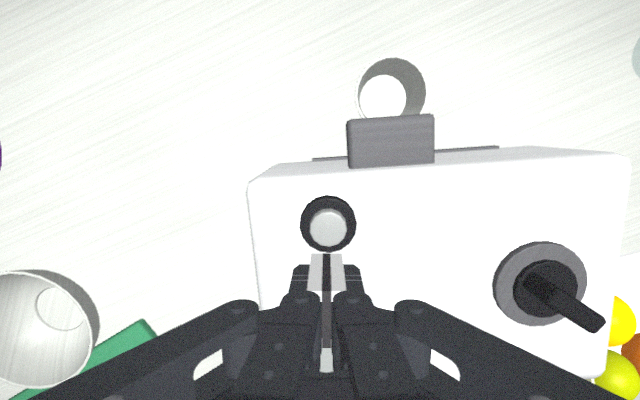

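The closed fingertips are at (327,255), and the button top is straight ahead at (328,228). Measuring it from here.

```bash
python3 - <<'E'
from h import *
d=pickle.load(open("w5.pkl","rb"));w2=pickle.load(open("w2.pkl","rb"))
g=cv2.cvtColor(d["img"],cv2.COLOR_RGB2GRAY);x0,y0=300,195;m=(g[195:248,300:357]>62).astype('u1')
n,l,st,c=cv2.connectedComponentsWithStats(m);print(st,c+[x0,y0])
for z in(.16,.165,.17,.175):print(z,plane(d,(327.5,227.5),z))
print(tri(d,(327.5,227.5),w2,(199,60)))
E
python3 st.py .49 -.042 .21 69
```

```text
[[   0    1   56   52 1289]
 [   0    0   57   53  533]
 [  10   14   37   38 1103]
 [   0   34   13   19   96]] [[327.58417378 218.64391001]
 [333.75609756 209.83677298]
 [327.85222121 227.33907525]
 [303.32291667 241.78125   ]]
0.16 [ 0.49295582 -0.04519064  0.16      ]
0.165 [ 0.49165844 -0.04460894  0.165     ]
0.17 [ 0.49036106 -0.04402725  0.17      ]
0.175 [ 0.48906368 -0.04344556  0.175     ]
(array([ 0.49053426, -0.04415166,  0.16951378]), np.float64(0.0001135094424675932))
t 16.1 pos [ 0.4839 -0.0401  0.2816] shift [1.428 0.022 0.173] tooly yaw 66.65 x [-0.032  0.007 -0.999] j6 -83.3 F [-0.2  -0.3  -0.85] M [ 0.    -0.001  0.051] op -0.001
turn about world z 2.35 = tool x -2.35
tilt fix [ 0.   -1.86  0.36]
```

Emit:
drive_tool(
  series=[
    [[0.4, 0, 0.08], [0, -1, 0.2]],
    [[0.5, 0, 0.08], [0, -0.9, 0.2]],
    [[0.4, 0, 0], [0, 0, 0]],
    [[0.2, 0, 0], [0, 0, 0]],
    [[0, 0, 0], [0, 0, 0]],
  ],
)

```text
time: 16.6
eef_pos: [0.4896, -0.0429, 0.2014]
tcp_rot: [0.139, 0.693, -0.138, 0.693]
contact_force: [-0.9, -0.7, -0.2]
opening: 0.001
```

```bash
python3 st.py .4905 -.043 .174
```

```text
t 16.6 pos [ 0.4896 -0.0429  0.2014] shift [0.549 0.004 0.018] tooly yaw 67.37 x [-0.     0.001 -1.   ] j6 -84.3 F [-0.91 -0.69 -0.22] M [0.004 0.033 0.043] op 0.001
tilt fix [ 0.   -0.02 -0.04]
```

Emit:
drive_tool(
  series=[
    [[0.2, 0, 0.01], [0, 0, 0]],
    [[0.15, 0, 0], [0, 0, 0]],
    [[0.04, 0, 0], [0, 0, 0]],
    [[0, 0, 0], [0, 0, 0]],
  ],
)

```text
time: 17.0
eef_pos: [0.4912, -0.0433, 0.1827]
tcp_rot: [0.138, 0.693, -0.138, 0.694]
contact_force: [-0.9, 0.1, 1.0]
opening: 0.0
```

Emit:
drive_tool(
  series=[
    [[0.05, 0, 0], [0, 0, 0]],
    [[0.03, 0, 0], [0, 0, 0]],
    [[0, 0, 0], [0, 0, 0]],
  ],
)

```text
time: 17.3
eef_pos: [0.4916, -0.0434, 0.1805]
tcp_rot: [0.138, 0.692, -0.138, 0.695]
contact_force: [-1.6, 0.3, 3.3]
opening: 0.002
```

```bash
python3 st.py .4905 -.043 .174
```

```text
t 17.3 pos [ 0.4916 -0.0434  0.1805] shift [ 0.129 -0.    -0.024] tooly yaw 67.52 x [ 0.003 -0.001 -1.   ] j6 -84.4 F [-1.56  0.26  3.26] M [ 0.145  0.387 -0.041] op 0.002
tilt fix [ 0.    0.17 -0.04]
```

Emit:
drive_tool(
  series=[
    [[0.05, 0, 0], [0, 0, 0]],
    [[0.05, 0, 0], [0, 0, 0]],
    [[0.05, 0, 0], [0, 0, 0]],
  ],
)

```text
time: 17.6
eef_pos: [0.4921, -0.0435, 0.1768]
tcp_rot: [0.138, 0.693, -0.138, 0.695]
contact_force: [-10.0, 2.4, 21.3]
opening: 0.002
```

Emit:
drive_tool(
  series=[
    [[0.05, 0, 0], [0, 0, 0]],
    [[0.05, 0, 0], [0, 0, 0]],
    [[0, 0, 0], [0, 0, 0]],
  ],
)

```text
time: 17.9
eef_pos: [0.492, -0.0435, 0.1779]
tcp_rot: [0.137, 0.694, -0.138, 0.694]
contact_force: [-3.6, -0.5, 4.7]
opening: 0.001
```

```bash
python3 st.py .4905 -.043 .174;  python3 - <<'E'
from h import *
from plant import ctrl
for n in("wrist","top"):
  d=ctrl.read_camera(n);c=d["img"][150:300,230:430,::-1] if n=="wrist" else d["img"][105:225,235:365,::-1]
  cv2.imwrite(f"pics/{n}6.png",np.clip(cv2.resize(c,None,fx=3.9,fy=3.9,interpolation=cv2.INTER_CUBIC)*2.5,0,255).astype('u1'))
  s=ctrl.get_state();print(s["contact_force"],s["eef_pos"])
E
```

```text
t 17.9 pos [ 0.492  -0.0435  0.1779] shift [ 0.078 -0.002 -0.032] tooly yaw 67.61 x [-0.    -0.001 -1.   ] j6 -84.4 F [-3.6  -0.46  4.69] M [0.046 0.591 0.012] op 0.001
tilt fix [ 0.   -0.    0.06]
[-4.39579952  0.05096482  3.82461913] [ 0.49220142 -0.0435473   0.17800351]
[-2.27297656  0.60136497  4.13276037] [ 0.49218869 -0.04354971  0.17761447]
```

View pics/wrist6.png

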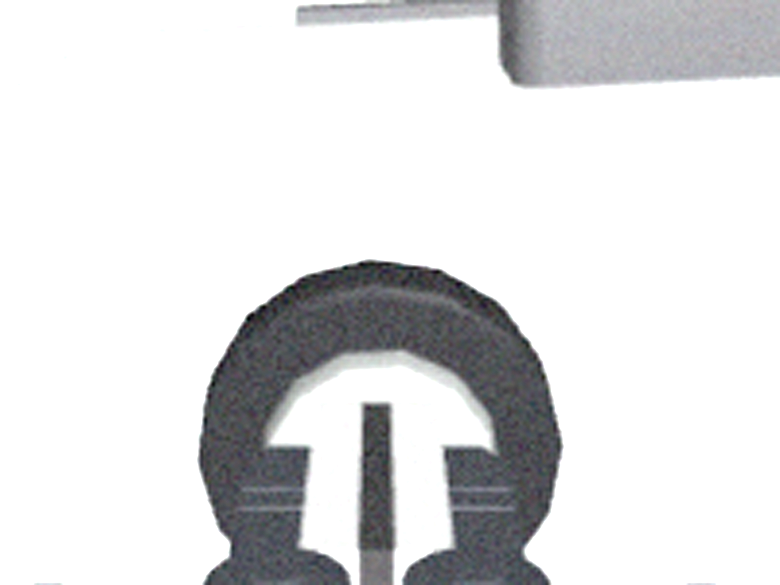

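The fingertips are centred on the button at about (380,430) in the crop, and it is nearly flush. I'll press once more and hold, to be sure of 0.05 s at full travel.

Emit:
drive_tool(
  series=[
    [[0.05, 0, 0.02], [0, 0, 0]],
    [[0.05, 0, 0], [0, 0, 0]],
    [[0.05, 0, 0], [0, 0, 0]],
  ],
)

```text
time: 18.3
eef_pos: [0.4926, -0.0436, 0.1768]
tcp_rot: [0.137, 0.696, -0.137, 0.692]
contact_force: [-9.0, 3.1, 16.2]
opening: -0.002
```

Emit:
drive_tool(
  series=[
    [[0.05, 0, 0], [0, 0, 0]],
    [[0.05, 0, 0], [0, 0, 0]],
  ],
)

```text
time: 18.5
eef_pos: [0.4926, -0.0436, 0.1768]
tcp_rot: [0.136, 0.696, -0.137, 0.691]
contact_force: [-8.6, 2.1, 16.0]
opening: -0.002
```

It bottoms out at z 0.1768 with 16 N, held for 0.2 s or more. Lifting off.

Emit:
drive_tool(
  series=[
    [[-0.2, 0, 0], [0, 0, 0]],
    [[-0.5, 0, 0], [0, 0, 0]],
    [[-0.7, 0, 0], [0, 0, 0]],
    [[-0.7, 0, 0], [0, 0, 0]],
    [[-0.4, 0, 0], [0, 0, 0]],
  ],
)

```text
time: 19.0
eef_pos: [0.4932, -0.0435, 0.2998]
tcp_rot: [0.137, 0.697, -0.137, 0.69]
contact_force: [-0.1, -0.5, -0.2]
opening: 0.001
```

Emit:
drive_tool(
  series=[
    [[-0.3, 0, 0.5], [0, 0, 0]],
    [[-0.3, 0, 0.5], [0, 0, 0]],
    [[0, 0, 0], [0, 0, 0]],
    [[0, 0, 0], [0, 0, 0]],
  ],
)

```text
time: 19.4
eef_pos: [0.5432, -0.0635, 0.332]
tcp_rot: [0.137, 0.694, -0.137, 0.694]
contact_force: [0.0, 0.8, 0.5]
opening: -0.0
```

```bash
python3 st.py .49 -.043 .3;  python3 - <<'E'
from h import *
from plant import ctrl
d=ctrl.read_camera("wrist");pickle.dump(d,open("w7.pkl","wb"));cv2.imwrite("pics/w7.png",np.clip(d["img"][:,:,::-1]*2.,0,255).astype('u1'))
d=ctrl.read_camera("side");cv2.imwrite("pics/s7.png",d["img"][:,:,::-1])
E
```

```text
t 19.4 pos [ 0.5432 -0.0635  0.332 ] shift [ 0.64  -0.025 -1.139] tooly yaw 67.67 x [ 0.    -0.001 -1.   ] j6 -84.9 F [0.04 0.78 0.5 ] M [ 0.042 -0.019 -0.006] op -0.0
tilt fix [-0.    0.02  0.04]
```

View pics/w7.png

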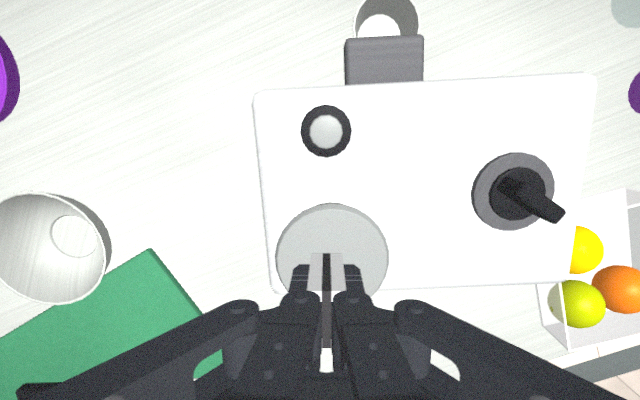

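View pics/s7.png

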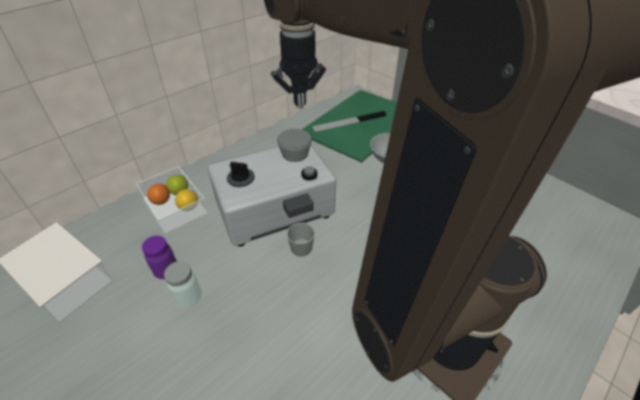

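The button at (326,131) is up again, the selector at (513,190) is unchanged since I let it go, and the tin, jar and bowl are where they were. The arm is clear. Checking the bar angle once more, then handing in.

Run:
```python
from h import *
from plant import ctrl
d=pickle.load(open("w7.pkl","rb"))
a,b=plane(d,(506,184),.2),plane(d,(560,217),.2)
print("bar angle",np.degrees(np.arctan2(*(b-a)[1::-1])), "len",np.linalg.norm(a-b))
print(ctrl.get_state()["dq"].round(3)); print(ctrl.sign_off())
```

```text
bar angle 37.54552780530502 len 0.052106229394904
[ 0.004 -0.007  0.013 -0.001  0.006  0.   ]
the job is handed in; nothing more can be done
None
```

I set the mill to its fourth grind, pressed the start button and let go, and handed the job in at about 19.5 s of the 72 s allowed. `sign_off` gave no verdict, so what follows rests on my own readings.

- **End stop:** I turned the selector about 61° clockwise. There the torque kept climbing from 0.19 to about 0.25 N m over 2°, well past the 0.12 N m of a click. Peak twist was about 0.17 rad, under the 0.24 rad limit.
- **Fourth notch:** I turned it back about 80°, until the torque was near zero, and released it. It did not visibly move when let go. A picture just after release showed the bar still lined up with the gripper, about 20° past its starting direction, as 60° clockwise and 80° back should leave it.
- **Button:** I pressed it about 6 mm until it bottomed out, with 16 to 21 N of push, and held it for at least 0.2 s. The last picture shows it up again.
- **Tin, jar and bowl:** The arm never went near them. By eye, the tin and jar are unmoved in the side view. The bowl is partly hidden there, but it looks upright in the wrist view.

**Disagreement:** My last rough measurement of the bar's direction gave 37.5°, against about 34° at release. The same measurement made the bar 52 mm long instead of 44 mm, because it caught the bar's side edge. I took it as measurement error, well under half a click.

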